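# Check the clutch lever's free stop

## Robot

A 6-joint arm with a two-finger parallel gripper is mounted at the origin on the work surface. World frame = base frame: x ahead of the robot, y to its left, z up, the work surface at z = 0. Lengths are in mm, angles in rad, forces in N, time in s.
With the tool pointing down it reaches from about 275 to 1000 mm from the base axis. Payload 8.4 kg.
Tool frame: the origin (TCP) lies between the finger pads; the fingertips stand 22 mm ahead of it and the grasp point (between the pads) lies 3 mm ahead of it (r.nose_length is the z of the fingertips in the tool frame, in mm); z points along the fingers, y is the line along which they close (so a half turn about z gives the same grasp; the last joint's range is limited). The gripper opens to 85 mm and grips with 20 to 120 N. Pads are 22 mm wide; open, the fingers measure 114 mm over their backs; the gripper's body (76 mm by 85 mm) begins 54 mm behind the grasp point. The pads swing forward as they close: fully open they stand 13 mm farther back than shut.
Start: joints at [-1.107, 0.353, 1.633, -0, 1.155, -0.002], TCP at [280.71, -558.417, 253.281] pointing down, gripper open.
Joint ranges: [-2.63, 2.63], [-0.92, 2.1], [0.06, 2.66], [-1.3, 4.44], [0, 2.69], [-3.02, 3.02]. Speed limits (rad/s): [2.22, 2.22, 2.79, 3.14, 3.14, 3.14].

## Interface

Orientations are given as [roll, pitch, yaw] about the fixed x, y, z axes, in that order (R = Rz(yaw) Ry(pitch) Rx(roll)).
In Python, from rig import r, cam gives the robot as it stands (r), with the cameras (cam).
- The arm moves only by the shell command python3 steer.py FILE [FORCE], which reads ROWS from the file FILE. ROWS is a JSON list of rows, 1 to 5 of them, each an object with the fields drx, dry, drz (a rotation vector in rad), dx, dy, dz (the shift in mm), finger_gap (the opening from 0.0 (shut) to 1.0 (fully open)); a field left out counts as zero (the opening has to be given); each row shifts and turns the commanded pose from where the row before left it, along the tool's axes as they then stand; what a row does not reach is not made up. A row lasts 1/12 s, in which the tool goes at most 41.7 mm and 0.125 rad, less where a joint would pass 70% of its speed; a pose out of reach is approached as far as the arm can. The fingers move at their own pace and stop on an object; FORCE is the grip in N (left out, the last holds). Time passes only in rows, so rows that do not move let the fingers close. It prints the time, the measured TCP pose, the force, the opening and the grip force at its end. Input that does not fit is refused with a message, and nothing moves.
- r.sense(): the state, without advancing time (a new reading comes with each control period).
- cam.grab_frame(name): name is "scene" or "top"; returns the picture (420x560x3 uint8, red, green, blue); there is no depth.
- cam.camera_params(name): a dict with "fx", "fy", "cx", "cy" (pixels), "dist_coeffs" ([k1, k2, p1, p2, k3] as OpenCV has them; the pictures are not rectified), "rvec" (rotation vector, rad) and "tvec" (3), from world to camera coordinates, as OpenCV has them. Camera axes: x right, y down, z forward; pixel columns grow to the right and rows downward; lengths in mm; the calibration is good to about 2 mm. A picture is of the moment at which its call begins. camera_params takes no time and is no camera call.
- r.sign_off(): hands the job in; it is judged then, once.
The state is a dict: "clock": time; "qpos": joint angles; "qvel": joint speeds; "joint_efforts": joint torques, N m; "eef_pos": TCP position; "tcp_rot": TCP orientation; "contact_force": force on the tool from outside, world axes, zero at the start; "wrist_torque": the same for the moment, N m; "opening": opening from 0.0 (shut) to 1.0 (fully open); "grasp_force": force on a finger pad.
Only numpy, scipy, OpenCV 4.12 (cv2) and the standard library are available. Lean on these libraries where they do the work, as an engineer would, in place of code of your own. Each camera call takes 0.05 s, during which the arm holds its last target. There are 200 camera calls.

## Task

With the finger backs or fingertips, press the red clutch lever in until it meets its stop, short of the black grip bar, without touching the bar or forcing the lever, and keep it there for a good second. Ease it back out to rest without letting it snap, then press the green button fully down to record the pass, and move clear. Grasp nothing, and leave the red button and everything else on the bench alone.

Things in the scene. Friction and masses are not known exactly. Their poses are not given: they have to be found in the camera images.
- clutch_unit: blue base plate 130 (x) x 230 (y) x 12 mm with two posts at its +y and -y ends, fixed to the bench; origin on the bench, 30 mm behind the plate's -x edge, midway in y; z up. Its -x side, where the lever is, faces the robot, turned by up to 0.35 rad
- grip_bar: black rubber-covered grip bar, 26 mm dia, fixed along the unit's y between the posts, behind the lever (on its +x side); origin at the bar's middle, 85 mm above the bench, bar top at 98 mm. Not to be touched
- lever_pad (a point): where to press: centre of the black strip on the robot-side face of the red hand lever, 85 mm above the bench, 115 mm from the pivot. Lever: level bar 12 mm thick, 22 mm tall (74 to 96 mm above the bench). Axes turn with it: +x the pressing direction, square into the face, away from the robot; +y along the lever to the pivot; z up
- lever_tip (a point): middle of the lever's round free end (22 mm dia), 147 mm from the pivot, 85 mm above the bench; axes as lever_pad. On the robot's side of the lever nothing rises above the base plate's top (12 mm)
- clutch_lever (a joint): lever angle, rad: 0 at rest (free end standing out from the bar), grows as it is pressed towards the bar about its upright pivot; firm stop at 0.36, where it lies parallel to the bar and 20 mm short of it: a 41 mm stroke at the pad. Spring return: about 4 N at the pad at first, 8 N at the stop; let go, it snaps back
- console: aluminium operator box 110 (x) x 170 (y) x 50 mm high, fixed to the bench, with a green and a red push button side by side on top, either one on either side; origin under its centre
- pass_button_top (a point): centre of the top of the green button (28 mm dia), 72 mm above the bench; pressed straight down
- pass_button (a joint): travel of the green button, m: 0 up, 0.006 fully down; spring, 5 N fully down
- fail_button_top (a point): centre of the top of the red button (28 mm dia), 84 mm from the green one
- fail_button (a joint): travel of the red button, m: 0 up, 0.006 fully down
- sample_tin: bystander: can with a paper label, 60 dia x 85 high, loose; origin under its centre
- mould_collar: bystander: steel ring, 80 dia x 30 high, loose; origin under its centre
- spanner: bystander: steel spanner 160 long lying flat along its x, loose; leave alone
- driver: bystander: screwdriver 170 long lying along its x, loose; leave alone
- brass_weight: bystander: brass weight with a knob, 50 dia x 64 high, loose; origin under its centre
- cup: bystander: white mug, 70 dia x 80 high, loose; origin under its centre
- dial_gauge: bystander: dial gauge lying flat, 56 dia x 16 high with a 50 mm stem, loose

How it is judged (in metres and radians):
On the way, in this order (a step that is already met when the one before it is completed fails the run):
1. the red lever is pressed against its stop by the fingers and kept there (value of joint clutch_lever above 0.335 rad and contact force between the fingers and clutch_lever above 2 N), for 0.7 s.
2. the lever is back out at rest (value of joint clutch_lever below 0.03 rad), for 0.1 s.
3. the green button is pressed down by the fingers (value of joint pass_button above 0.0045 m and contact force between the fingers and pass_button above 1 N), for 0.05 s.
At the end, for the whole second after the job is handed in: the lever is back at rest (under 0.03 rad), both buttons are up (under 1.5 mm), and every loose thing stands within 20 mm of where it began (value of joint clutch_lever below 0.03 rad and value of joint each of pass_button, fail_button below 0.0015 m and distance of each of sample_tin, mould_collar, spanner, driver, brass_weight, cup, dial_gauge from where it was at the start of the episode below 0.02 m); the robot touches nothing.
It fails at once if the grip bar is touched (over 1 N) (contact force between any of the fingers, the arm and grip_bar above 1 N).
It fails at once if the lever is forced (over 45 N) (contact force between anything else and clutch_lever above 45 N).
It fails at once if the lever is let go and snaps back (faster than 3 rad/s) (velocity of joint clutch_lever below -3 rad/s).
It fails at once if the red button is pressed, or the green one before the lever is back at rest (value of joint fail_button above 0.002 m or (value of joint pass_button above 0.003 m and value of joint clutch_lever above 0.06 rad)).
It fails at once if a loose thing on the bench is shoved, lifted or carried (over 20 mm) (distance of any of sample_tin, mould_collar, spanner, driver, brass_weight, cup, dial_gauge from where it was at the start of the episode above 0.02 m).
It also fails if it takes over 58 s, if anything falls off the work surface, if the arm or the gripper's body presses on something with over 40 N, if the wrist force passes 120 N, or if a joint passes its speed limit or range.

## Working session

There is one attempt and no reset: what is moved stays moved. The work goes in short steps, Python scripts to look and compute and a shell command to move; the robot and the scene stay as the last step left them, time stands still between calls to the robot, and variables do not carry over. Pictures are saved under pics/ and viewed, at most 10 in all, crops included, and the job is handed in when it is done.

```bash
ls; mkdir -p pics; python3 - <<'E'
from rig import r, cam
import cv2
print(r.sense())
for n in("scene","top"):
    cv2.imwrite(f"pics/{n}0.png",cam.grab_frame(n)[:,:,::-1]); print(n,cam.camera_params(n))
E
```

```text
pics
rig.py
steer.py
{'clock': 0.0, 'qpos': array([-1.10741660e+00,  3.53612273e-01,  1.63414204e+00, -3.30763016e-05,
        1.15519317e+00, -2.39912994e-03]), 'qvel': array([-1.85739315e-03,  2.96128278e-04, -1.40355463e-03,  1.70955461e-03,
        6.29213966e-05, -1.45907462e-04]), 'joint_efforts': array([ 3.03905501e-03, -6.05252123e+01, -3.42064583e+01,  2.77534718e-04,
        9.29054775e-03,  3.63803174e-07]), 'eef_pos': array([ 280.49150586, -558.02471244,  252.58067918]), 'tcp_rot': array([-3.14023775e+00,  2.69919797e-05,  4.65792254e-01]), 'contact_force': array([0.11478555, 0.27956762, 0.54705948]), 'wrist_torque': array([-0.0207936 , -0.06715545,  0.03471472]), 'grasp_force': 0.0, 'opening': 0.9980770970314413}
scene {'fx': 438.00739835906677, 'fy': 438.00739835906677, 'cx': 274.31943130387833, 'cy': 210.09352323904542, 'dist_coeffs': array([0.02988171, 0.        , 0.        , 0.        , 0.        ]), 'rvec': array([ 1.75232646,  1.82616672, -0.7230413 ]), 'tvec': array([  17.71641587, -390.00633386, 1716.19665457])}
top {'fx': 394.3364259461419, 'fy': 394.3364259461419, 'cx': 278.1722367077818, 'cy': 209.28407314318284, 'dist_coeffs': array([-0.08985331,  0.        ,  0.        ,  0.        ,  0.        ]), 'rvec': array([ 2.14986076, -2.21140673,  0.1174956 ]), 'tvec': array([  8.02740491, 602.09952418, 996.85132271])}
```

View pics/scene0.png

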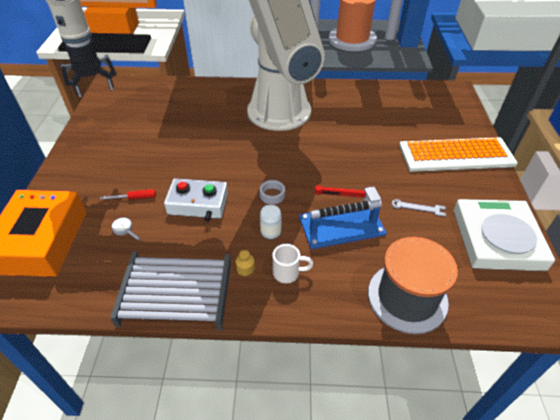

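View pics/top0.png

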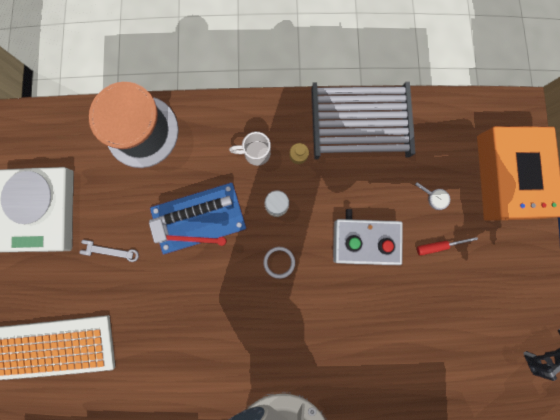

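The top view shows the lever running from its pivot near (165,235) to the tip near (222,241), with the bar behind it. The green button is at about (354,243) and red at (387,246). I'll enlarge both areas.

```bash
python3 - <<'E'
import cv2,numpy as np
t=cv2.imread("pics/top0.png");s=cv2.imread("pics/scene0.png")
def c(im,x,y,w,h,k): return cv2.resize(im[y:y+h,x:x+w],None,fx=k,fy=k,interpolation=cv2.INTER_CUBIC)
cv2.imwrite("pics/t1.png",np.vstack([c(t,140,175,110,85,7)[:590]]))
cv2.imwrite("pics/s1.png",c(s,295,175,100,75,7))
# colour blobs
from rig import r, cam
for n,im in(("top",t),("scene",s)):
    h=cv2.cvtColor(im,cv2.COLOR_BGR2HSV)
    for nm,m in(("red",((h[...,0]<6)|(h[...,0]>174))&(h[...,1]>170)&(h[...,2]>80)),("green",(abs(h[...,0].astype(int)-65)<20)&(h[...,1]>130)&(h[...,2]>60))):
        k,_,st,ce=cv2.connectedComponentsWithStats(m.astype(np.uint8))
        for i in range(1,k):
            if st[i,4]>25: print(n,nm,st[i],ce[i].round(1))
E
```

```text
top red [167 236  59  10 198] [202.6 239.7]
top red [382 240  11  12  96] [387.4 245.6]
top red [417 241  33  14 294] [432.5 247.5]
scene red [178 182   9   8  56] [181.8 185.8]
scene red [315 185  51  12 328] [340. 191.]
scene red [127 189  29  11 231] [141.3 193.9]
scene green [204 185  10   8  61] [208.7 188.5]
```

View pics/t1.png

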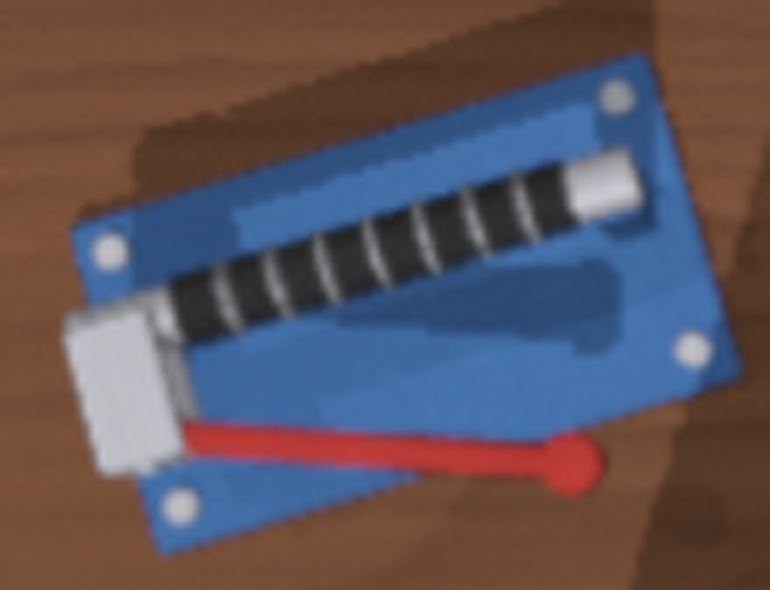

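View pics/s1.png

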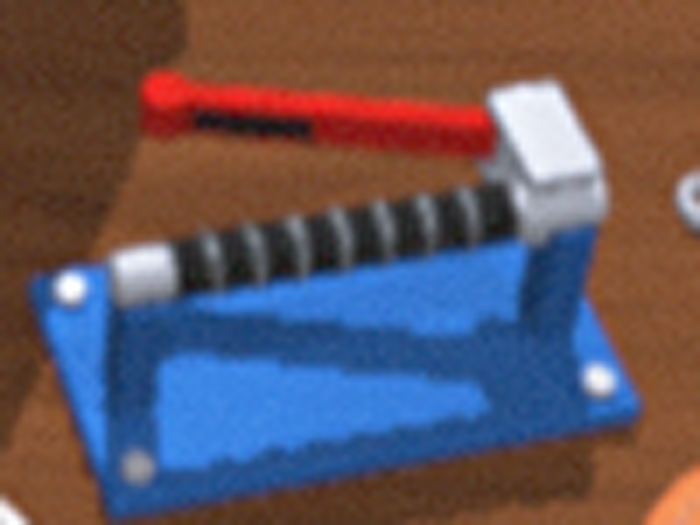

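In the top crop, the lever tip is at (572,463) and its root at (190,438). The plate corners are at (642,55), (742,375), (162,555) and (75,225). In the scene crop, the tip's top is at (166,86). Next I'll triangulate these.

```bash
cat >h.py <<'E'
import cv2,numpy as np
from rig import r, cam
P={n:cam.camera_params(n) for n in("scene","top")}
def K(p): return np.array([[p["fx"],0,p["cx"]],[0,p["fy"],p["cy"]],[0,0,1]])
def ray(n,uv):
    p=P[n];u=cv2.undistortPoints(np.array([[uv]],float),K(p),p["dist_coeffs"])[0,0]
    R=cv2.Rodrigues(p["rvec"])[0];return -R.T@p["tvec"],R.T@np.array([*u,1])
def at(n,uv,z):
    c,d=ray(n,uv);return c+d*(z-c[2])/d[2]
def tri(a,b):
    c1,d1=ray("top",a);c2,d2=ray("scene",b)
    d1/=np.linalg.norm(d1);d2/=np.linalg.norm(d2)
    s=np.linalg.lstsq(np.c_[d1,-d2],c2-c1,rcond=None)[0];p,q=c1+d1*s[0],c2+d2*s[1]
    return ((p+q)/2).round(1),np.linalg.norm(p-q).round(1)
def proj(n,X):
    p=P[n];return cv2.projectPoints(np.array(X,float).reshape(-1,3),p["rvec"],p["tvec"],K(p),p["dist_coeffs"])[0][:,0]
def T(x,y): return ((x+.5)/7-.5+140,(y+.5)/7-.5+175)
def S(x,y): return ((x+.5)/7-.5+295,(y+.5)/7-.5+175)
E
python3 - <<'E'
from h import *
np.set_printoptions(suppress=True,precision=1)
print("tip",tri(T(572,463),S(166,86)),at("top",T(572,463),96),at("scene",S(166,86),96))
print("root",at("top",T(190,438),96))
C=[at("top",T(*c),12)[:2] for c in((642,55),(742,375),(162,555),(75,225))]
C2=[at("scene",S(*c),12)[:2] for c in((110,518),(32,280),(640,408))]
print("corners",C,C2)
e=np.array(C);ys=(e[3]-e[0]+e[2]-e[1])/2;print("len",np.linalg.norm(ys),np.linalg.norm(e[0]-e[1]),"yaw",np.arctan2(-ys[0],ys[1]),"ctr",e.mean(0))
for z,a,b in((98,(172,312),(570,192)),): 
  p,q=at("top",T(*a),z),at("top",T(*b),z);print("bar",p,q,np.arctan2(-(p-q)[0],(p-q)[1]))
print("green",tri((354.5,243),(208.7,188.5)),at("top",(354.5,243),72))
print("red",tri((387.4,245.6),(181.8,185.8)),at("top",(387.4,245.6),72))
E
```

```text
tip (array([523.5, 132.9,  94.8]), np.float64(2.8)) [523.5 131.3  96. ] [524.5 134.2  96. ]
root [535.5 263.6  96. ]
corners [array([678.6, 113.2]), array([556.2,  77.8]), array([494.5, 297.2]), array([619.8, 330. ])] [array([688.5, 113.3]), array([559.9,  81.4]), array([621.9, 333.3])]
len 226.24997289606628 127.45461578176912 yaw 0.26972889801224265 ctr [587.3 204.6]
bar [579.2 269.2  98. ] [617.1 130.2  98. ] 0.26641659204087764
green (array([ 508.7, -196.3,   61.7]), np.float64(2.4)) [ 508.7 -195.3   72. ]
red (array([ 499.4, -280.1,   61. ]), np.float64(2.1)) [ 499.6 -278.    72. ]
```

The geometry agrees with the spec. Unit yaw is 0.268, and the rest lever direction came out at (-.090,-.996) against an expected (-.092,-.996). The button spacing is 83 mm against the specified 84 mm. Next I'll close the fingers, turn tool y to the press direction (yaw 1.839), and travel high to in front of the lever.

```bash
echo '[{"drz": -0.125,"finger_gap": 0},{"drz": -0.125,"finger_gap": 0},{"drz": -0.125,"finger_gap": 0},{"drz": -0.125,"finger_gap": 0},{"drz": -0.125,"finger_gap": 0}]' > mv.in && python3 steer.py mv.in 20
echo '[{"drz": -0.125,"finger_gap": 0},{"drz": -0.125,"finger_gap": 0},{"drz": -0.125,"finger_gap": 0},{"drz": -0.125,"finger_gap": 0},{"drz": -0.125,"finger_gap": 0}]' > mv.in && python3 steer.py mv.in
echo '[{"drz": -0.123,"finger_gap": 0},{"dx": 33.9,"dy": 19.9,"finger_gap": 0},{"dx": 33.9,"dy": 19.9,"finger_gap": 0},{"dx": 33.9,"dy": 19.9,"finger_gap": 0},{"dx": 33.9,"dy": 19.9,"finger_gap": 0}]' > mv.in && python3 steer.py mv.in
python3 -c "from rig import r, cam;print(r.nose_length)"
```

```text
clock: 0.52
eef_pos: [280.6, -558.2, 252.8]
tcp_rot: [-3.141, -0.0, 1.097]
contact_force: [0.6, -0.1, 0.3]
opening: 0.3
grasp_force: 0.0
clock: 0.93
eef_pos: [280.6, -558.2, 252.8]
tcp_rot: [-3.141, -0.001, 1.722]
contact_force: [0.2, 0.1, 0.2]
opening: -0.001
grasp_force: 0.0
clock: 1.35
eef_pos: [321.3, -404.8, 252.8]
tcp_rot: [-3.141, -0.001, 1.838]
contact_force: [1.5, 1.0, 1.0]
opening: -0.001
grasp_force: 0.0
22.0
```

```bash
echo '[{"dx": 33.9,"dy": 19.9,"finger_gap": 0},{"dx": 33.9,"dy": 19.9,"finger_gap": 0},{"dx": 33.9,"dy": 19.9,"finger_gap": 0},{"dx": 33.9,"dy": 19.9,"finger_gap": 0},{"dx": 33.9,"dy": 19.9,"finger_gap": 0}]' > mv.in && python3 steer.py mv.in
echo '[{"dx": 33.9,"dy": 19.9,"finger_gap": 0},{"dx": 33.9,"dy": 19.9,"finger_gap": 0},{"dx": 33.9,"dy": 19.9,"finger_gap": 0},{"dx": 33.9,"dy": 19.9,"finger_gap": 0},{"dx": 33.9,"dy": 19.9,"finger_gap": 0}]' > mv.in && python3 steer.py mv.in
echo '[{"dx": 33.9,"dy": 19.9,"finger_gap": 0},{"dx": 33.9,"dy": 19.9,"finger_gap": 0},{"dx": 33.9,"dy": 19.9,"finger_gap": 0},{"dx": 33.9,"dy": 19.9,"finger_gap": 0},{"dx": 33.9,"dy": 19.9,"finger_gap": 0}]' > mv.in && python3 steer.py mv.in
echo '[{"dz": 20,"finger_gap": 0},{"dz": 20,"finger_gap": 0},{"finger_gap": 0}]' > mv.in && python3 steer.py mv.in
```

```text
clock: 1.77
eef_pos: [372.4, -214.9, 253.2]
tcp_rot: [-3.142, -0.0, 1.838]
contact_force: [0.5, -0.4, -0.6]
opening: -0.0
grasp_force: 0.0
clock: 2.18
eef_pos: [423.6, -25.0, 253.3]
tcp_rot: [3.141, 0.0, 1.839]
contact_force: [1.1, -0.5, -0.4]
opening: -0.004
grasp_force: 0.0
clock: 2.6
eef_pos: [474.6, 164.9, 253.1]
tcp_rot: [-3.141, 0.0, 1.839]
contact_force: [0.8, -0.3, -0.3]
opening: 0.002
grasp_force: 0.0
clock: 2.85
eef_pos: [472.5, 162.9, 209.9]
tcp_rot: [-3.136, 0.0, 1.841]
contact_force: [-0.8, -1.8, -0.7]
opening: -0.003
grasp_force: 0.0
```

```bash
echo '[{"dz": 30,"finger_gap": 0},{"dz": 30,"finger_gap": 0},{"dz": 30,"finger_gap": 0},{"dz": 28,"finger_gap": 0},{"finger_gap": 0}]' > mv.in && python3 steer.py mv.in
python3 - <<'E'
from h import *
print(r.sense()["eef_pos"],r.sense()["contact_force"])
ims=[]
for n,(x,y,w,h) in(("top",(140,170,130,120)),("scene",(290,120,115,106))):
    im=cam.grab_frame(n)[:,:,::-1]; cv2.imwrite(f"pics/{n}2.png",im); ims.append(cv2.resize(im[y:y+h,x:x+w],(400,369),interpolation=cv2.INTER_CUBIC))
cv2.imwrite("pics/c2.png",np.hstack(ims))
E
```

```text
clock: 3.27
eef_pos: [472.0, 161.4, 91.7]
tcp_rot: [-3.134, 0.0, 1.838]
contact_force: [-2.0, -0.3, -0.6]
opening: 0.003
grasp_force: 0.0
[471.97969652 161.4314495   91.73941982] [-1.99969364 -0.2623576  -0.59774224]
```

View pics/c2.png

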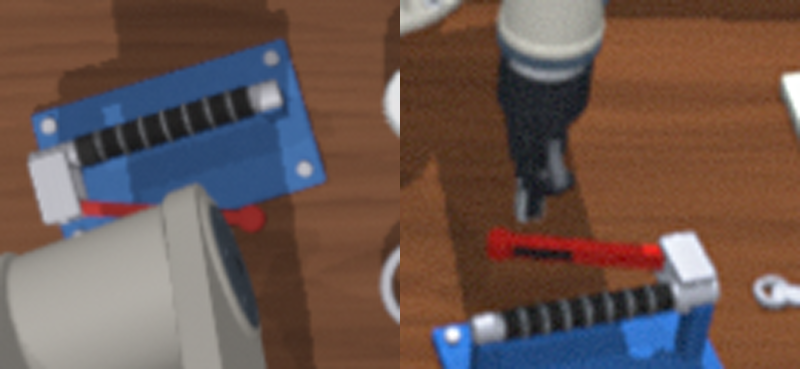

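The scene view (right half) shows the closed fingers at about (530,215), in front of the lever and in line with the black strip. There is a clear gap, so I'll advance and feel for contact.

```bash
echo '[{"dx": -2.1,"dy": 7.7,"finger_gap": 0},{"dx": -2.1,"dy": 7.7,"finger_gap": 0},{"dx": -1.6,"dy": 5.8,"finger_gap": 0},{"finger_gap": 0}]' > mv.in && python3 steer.py mv.in
echo '[{"dx": -0.8,"dy": 2.9,"finger_gap": 0},{"dx": -0.8,"dy": 2.9,"finger_gap": 0},{"finger_gap": 0}]' > mv.in && python3 steer.py mv.in
echo '[{"dx": -0.8,"dy": 2.9,"finger_gap": 0},{"dx": -0.8,"dy": 2.9,"finger_gap": 0},{"finger_gap": 0}]' > mv.in && python3 steer.py mv.in
```

```text
clock: 3.7
eef_pos: [499.6, 163.3, 96.9]
tcp_rot: [3.137, -0.0, 1.838]
contact_force: [-0.2, 0.3, 0.5]
opening: 0.002
grasp_force: 0.0
clock: 3.95
eef_pos: [503.4, 162.9, 95.5]
tcp_rot: [3.141, -0.0, 1.839]
contact_force: [-0.1, 0.1, -0.7]
opening: -0.002
grasp_force: 0.0
clock: 4.2
eef_pos: [508.2, 162.5, 95.0]
tcp_rot: [-3.14, 0.0, 1.839]
contact_force: [-3.5, -1.4, 2.6]
opening: -0.005
grasp_force: 2.0
```

```bash
echo '[{"dx": -0.8,"dy": 2.9,"finger_gap": 0},{"dx": -0.8,"dy": 2.9,"finger_gap": 0},{"dx": -0.8,"dy": 2.9,"finger_gap": 0},{"finger_gap": 0}]' > mv.in && python3 steer.py mv.in
echo '[{"dx": -0.8,"dy": 2.9,"finger_gap": 0},{"dx": -0.8,"dy": 2.9,"finger_gap": 0},{"dx": -0.8,"dy": 2.9,"finger_gap": 0},{"dx": -0.8,"dy": 2.9,"finger_gap": 0},{"finger_gap": 0}]' > mv.in && python3 steer.py mv.in
echo '[{"finger_gap": 0},{"finger_gap": 0}]' > mv.in && python3 steer.py mv.in
```

```text
clock: 4.53
eef_pos: [516.9, 162.2, 94.8]
tcp_rot: [-3.139, 0.0, 1.839]
contact_force: [-4.7, -2.8, 2.1]
opening: -0.0
grasp_force: 2.4
clock: 4.95
eef_pos: [528.7, 162.2, 94.8]
tcp_rot: [-3.138, 0.0, 1.839]
contact_force: [-5.8, -3.0, 2.6]
opening: 0.002
grasp_force: 2.9
clock: 5.12
eef_pos: [528.3, 162.1, 94.8]
tcp_rot: [-3.138, 0.0, 1.839]
contact_force: [-5.2, -3.3, 2.7]
opening: 0.0
grasp_force: 2.9
```

```bash
echo '[{"dx": -0.8,"dy": 2.9,"finger_gap": 0},{"dx": -0.8,"dy": 2.9,"finger_gap": 0},{"dx": -0.8,"dy": 2.9,"finger_gap": 0},{"dx": -0.5,"dy": 1.9,"finger_gap": 0},{"finger_gap": 0}]' > mv.in && python3 steer.py mv.in
echo '[{"dx": -0.3,"dy": 1,"finger_gap": 0},{"dx": -0.3,"dy": 1,"finger_gap": 0},{"finger_gap": 0}]' > mv.in && python3 steer.py mv.in
echo '[{"dx": -0.3,"dy": 1,"finger_gap": 0},{"finger_gap": 0}]' > mv.in && python3 steer.py mv.in
echo '[{"dx": -0.3,"dy": 1,"finger_gap": 0},{"finger_gap": 0}]' > mv.in && python3 steer.py mv.in
echo '[{"dx": -0.3,"dy": 1,"finger_gap": 0},{"finger_gap": 0}]' > mv.in && python3 steer.py mv.in
```

```text
clock: 5.53
eef_pos: [539.4, 162.9, 94.8]
tcp_rot: [-3.138, -0.001, 1.838]
contact_force: [-7.3, 0.9, 4.2]
opening: 0.0
grasp_force: 3.3
clock: 5.78
eef_pos: [541.2, 163.0, 94.8]
tcp_rot: [-3.138, -0.001, 1.839]
contact_force: [-7.1, 2.6, 2.2]
opening: 0.001
grasp_force: 3.3
clock: 5.95
eef_pos: [542.2, 162.9, 94.8]
tcp_rot: [-3.138, -0.001, 1.839]
contact_force: [-7.2, 3.2, 2.3]
opening: 0.001
grasp_force: 3.4
clock: 6.12
eef_pos: [543.1, 163.0, 94.7]
tcp_rot: [-3.138, -0.001, 1.839]
contact_force: [-8.1, 2.8, 3.0]
opening: -0.002
grasp_force: 3.4
clock: 6.28
eef_pos: [544.1, 162.9, 94.7]
tcp_rot: [-3.138, -0.001, 1.839]
contact_force: [-7.3, 3.0, 2.2]
opening: 0.0
grasp_force: 3.4
```

```bash
echo '[{"dx": -0.3,"dy": 1,"finger_gap": 0},{"finger_gap": 0}]' > mv.in && python3 steer.py mv.in|sed -n '2p;4p'
echo '[{"dx": -0.3,"dy": 1,"finger_gap": 0},{"finger_gap": 0}]' > mv.in && python3 steer.py mv.in|sed -n '2p;4p'
echo '[{"dx": -0.1,"dy": 0.6,"finger_gap": 0},{"finger_gap": 0}]' > mv.in && python3 steer.py mv.in|sed -n '2p;4p'
echo '[{"dx": -0.1,"dy": 0.6,"finger_gap": 0},{"finger_gap": 0}]' > mv.in && python3 steer.py mv.in|sed -n '2p;4p'
```

```text
eef_pos: [545.0, 162.9, 94.6]
contact_force: [-7.8, 1.6, 2.3]
eef_pos: [546.0, 162.9, 94.6]
contact_force: [-8.3, 3.5, 1.4]
eef_pos: [546.5, 163.0, 94.6]
contact_force: [-7.4, 3.6, 2.3]
eef_pos: [547.1, 163.0, 94.6]
contact_force: [-8.4, 3.3, 1.9]
```

```bash
for i in 1; do echo '[{"dx": -0.1,"dy": 0.6,"finger_gap": 0},{"finger_gap": 0}]' > mv.in && python3 steer.py mv.in|sed -n '2p;4p'
echo '[{"dx": -0.1,"dy": 0.6,"finger_gap": 0},{"finger_gap": 0}]' > mv.in && python3 steer.py mv.in|sed -n '2p;4p'
echo '[{"dx": -0.1,"dy": 0.6,"finger_gap": 0},{"finger_gap": 0}]' > mv.in && python3 steer.py mv.in|sed -n '2p;4p'; done
python3 - <<'E'
from h import *
ims=[]
for n,(x,y,w,h) in(("top",(140,170,130,120)),("scene",(290,130,115,106))):
    im=cam.grab_frame(n)[:,:,::-1]; cv2.imwrite(f"pics/{n}3.png",im); ims.append(cv2.resize(im[y:y+h,x:x+w],(400,369),interpolation=cv2.INTER_CUBIC))
cv2.imwrite("pics/c3.png",np.hstack(ims))
E
```

```text
eef_pos: [547.6, 163.1, 94.6]
contact_force: [-8.0, 2.8, 2.5]
eef_pos: [548.2, 163.2, 94.5]
contact_force: [-8.7, 4.2, 2.1]
eef_pos: [548.8, 163.3, 94.5]
contact_force: [-8.8, 4.0, 2.9]
```

View pics/c3.png

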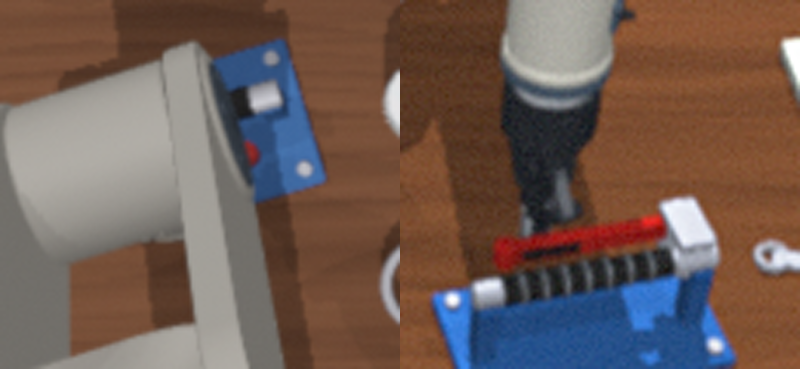

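The lever now lies nearly parallel to the bar with a gap still visible. I'll keep pressing in fine steps until the force shows the stop.

```bash
echo '[{"dx": -0.1,"dy": 0.5,"finger_gap": 0},{"finger_gap": 0}]' > mv.in && python3 steer.py mv.in|sed -n '2p;4p'
echo '[{"dx": -0.1,"dy": 0.5,"finger_gap": 0},{"finger_gap": 0}]' > mv.in && python3 steer.py mv.in|sed -n '2p;4p'
echo '[{"dx": -0.1,"dy": 0.5,"finger_gap": 0},{"finger_gap": 0}]' > mv.in && python3 steer.py mv.in|sed -n '2p;4p'
```

```text
eef_pos: [549.2, 163.3, 94.5]
contact_force: [-8.2, 3.1, 1.7]
eef_pos: [549.7, 163.3, 94.5]
contact_force: [-8.4, 3.6, 1.6]
eef_pos: [550.1, 163.3, 94.5]
contact_force: [-8.4, 3.1, 3.2]
```

```bash
echo '[{"dx": -0.1,"dy": 0.5,"finger_gap": 0},{"finger_gap": 0}]' > mv.in && python3 steer.py mv.in|sed -n '2p;4p'
echo '[{"dx": -0.1,"dy": 0.5,"finger_gap": 0},{"finger_gap": 0}]' > mv.in && python3 steer.py mv.in|sed -n '2p;4p'
echo '[{"dx": -0.1,"dy": 0.5,"finger_gap": 0},{"finger_gap": 0}]' > mv.in && python3 steer.py mv.in|sed -n '2p;4p'
```

```text
eef_pos: [550.2, 163.3, 94.5]
contact_force: [-12.3, 3.1, 3.6]
eef_pos: [550.3, 163.3, 94.4]
contact_force: [-12.5, 3.8, 5.5]
eef_pos: [550.4, 163.4, 94.4]
contact_force: [-14.5, 3.4, 7.2]
```

The force jumped from 8 N to 14 N with the position stalled at x = 550, so this is the stop. I'll hold here, then ease back slowly.

```bash
for i in 1; do echo '[{"finger_gap": 0},{"finger_gap": 0},{"finger_gap": 0},{"finger_gap": 0},{"finger_gap": 0}]' > mv.in && python3 steer.py mv.in|sed -n '1,2p;4p'
echo '[{"finger_gap": 0},{"finger_gap": 0},{"finger_gap": 0},{"finger_gap": 0},{"finger_gap": 0}]' > mv.in && python3 steer.py mv.in|sed -n '1,2p;4p'
echo '[{"finger_gap": 0},{"finger_gap": 0},{"finger_gap": 0},{"finger_gap": 0},{"finger_gap": 0}]' > mv.in && python3 steer.py mv.in|sed -n '1,2p;4p'
echo '[{"dx": 0.3,"dy": -1,"finger_gap": 0},{"dx": 0.5,"dy": -1.9,"finger_gap": 0},{"dx": 0.8,"dy": -2.9,"finger_gap": 0},{"dx": 0.8,"dy": -2.9,"finger_gap": 0},{"dx": 0.8,"dy": -2.9,"finger_gap": 0}]' > mv.in && python3 steer.py mv.in|sed -n '2p;4p'
echo '[{"dx": 0.8,"dy": -2.9,"finger_gap": 0},{"dx": 0.8,"dy": -2.9,"finger_gap": 0},{"dx": 0.8,"dy": -2.9,"finger_gap": 0},{"dx": 0.8,"dy": -2.9,"finger_gap": 0},{"dx": 0.8,"dy": -2.9,"finger_gap": 0}]' > mv.in && python3 steer.py mv.in|sed -n '2p;4p'
echo '[{"dx": 0.8,"dy": -2.9,"finger_gap": 0},{"dx": 0.8,"dy": -2.9,"finger_gap": 0},{"dx": 0.8,"dy": -2.9,"finger_gap": 0},{"dx": 0.8,"dy": -2.9,"finger_gap": 0},{"dx": 0.8,"dy": -2.9,"finger_gap": 0}]' > mv.in && python3 steer.py mv.in|sed -n '2p;4p'; done
```

```text
clock: 8.97
eef_pos: [550.4, 163.3, 94.4]
contact_force: [-14.4, 4.1, 6.9]
clock: 9.38
eef_pos: [550.4, 163.3, 94.4]
contact_force: [-14.4, 4.2, 6.1]
clock: 9.8
eef_pos: [550.4, 163.3, 94.4]
contact_force: [-13.6, 4.4, 5.0]
eef_pos: [539.9, 162.0, 94.5]
contact_force: [-5.4, -6.6, 1.1]
eef_pos: [524.9, 162.1, 94.4]
contact_force: [-5.8, -4.2, -0.2]
eef_pos: [510.4, 162.7, 94.5]
contact_force: [-4.6, -1.1, -3.2]
```

```bash
echo '[{"dx": 0.8,"dy": -2.9,"finger_gap": 0},{"dx": 0.8,"dy": -2.9,"finger_gap": 0},{"dx": 0.8,"dy": -2.9,"finger_gap": 0},{"dx": 0.8,"dy": -2.9,"finger_gap": 0},{"dx": 0.8,"dy": -2.9,"finger_gap": 0}]' > mv.in && python3 steer.py mv.in|sed -n '2p;4p'
echo '[{"dx": 3,"dy": -11,"finger_gap": 0},{"dx": 3,"dy": -11,"finger_gap": 0},{"dz": -35,"finger_gap": 0},{"dz": -35,"finger_gap": 0},{"dz": -30,"finger_gap": 0}]' > mv.in && python3 steer.py mv.in|sed -n '2p;4p'
python3 - <<'E'
from h import *
np.set_printoptions(suppress=True,precision=1)
G=at("top",(354.5,243),72);print(G,proj("scene",[G,G-[14,0,0],G+[14,0,0]]),proj("top",G))
ims=[]
for n,(x,y,w,h) in(("top",(320,200,90,83)),("scene",(150,150,90,83))):
    im=cam.grab_frame(n)[:,:,::-1]; cv2.imwrite(f"pics/{n}4.png",im); ims.append(cv2.resize(im[y:y+h,x:x+w],None,fx=400/90,fy=400/90,interpolation=cv2.INTER_CUBIC))
    if n=="scene": ims.append(cv2.resize(im[130:213,290:380],None,fx=400/90,fy=400/90,interpolation=cv2.INTER_CUBIC))
cv2.imwrite("pics/c4.png",cv2.resize(np.hstack(ims),(800,247)))
s=r.sense();print(s["clock"],s["eef_pos"],s["tcp_rot"])
E
```

```text
eef_pos: [497.8, 163.6, 95.8]
contact_force: [0.3, -0.8, -0.8]
eef_pos: [472.8, 163.1, 196.6]
contact_force: [1.0, -0.2, 0.2]
[ 508.7 -195.3   72. ] [[208.2 186. ]
 [208.9 182.8]
 [207.5 189.2]] [[354.5 243. ]]
11.9833 [475.9 164.1 199.8] [ 3.1 -0.   1.8]
```

View pics/c4.png

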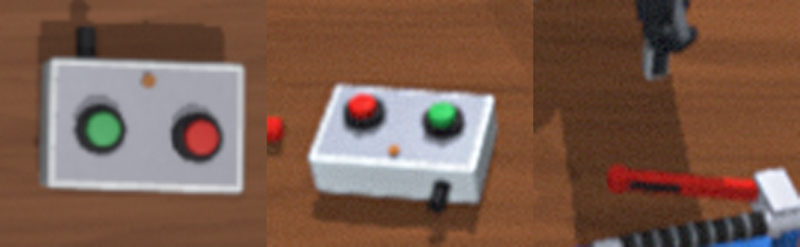

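The right panel shows the lever back at rest. Green is at about (354.3,243.4) in the top image, which gives (508.5,-195.5). I'll travel there high.

```bash
echo '[{"dx": -35.5,"dy": -6.4,"finger_gap": 0},{"dx": -35.5,"dy": -6.4,"finger_gap": 0},{"dx": -35.5,"dy": -6.4,"finger_gap": 0},{"dx": -35.5,"dy": -6.4,"finger_gap": 0},{"dx": -35.5,"dy": -6.4,"finger_gap": 0}]' > mv.in && python3 steer.py mv.in|sed -n '2p;4p'
echo '[{"dx": -35.5,"dy": -6.4,"finger_gap": 0},{"dx": -35.5,"dy": -6.4,"finger_gap": 0},{"dx": -35.5,"dy": -6.4,"finger_gap": 0},{"dx": -35.5,"dy": -6.4,"finger_gap": 0},{"dx": -35.5,"dy": -6.4,"finger_gap": 0}]' > mv.in && python3 steer.py mv.in|sed -n '2p;4p'
echo '[{"dz": 25,"finger_gap": 0},{"dz": 25,"finger_gap": 0},{"dz": 20,"finger_gap": 0},{"finger_gap": 0},{"finger_gap": 0}]' > mv.in && python3 steer.py mv.in
```

```text
eef_pos: [489.1, -17.7, 194.6]
contact_force: [1.3, -0.1, -0.5]
eef_pos: [505.3, -197.3, 194.5]
contact_force: [0.4, 0.7, -0.5]
clock: 13.23
eef_pos: [505.1, -195.3, 124.2]
tcp_rot: [-3.139, -0.002, 1.839]
contact_force: [0.5, -1.1, -0.6]
opening: 0.001
grasp_force: 0.0
```

```bash
echo '[{"dx": -0.9,"dy": 3.3,"dz": 10,"finger_gap": 0},{"dz": 10,"finger_gap": 0},{"dz": 5,"finger_gap": 0},{"finger_gap": 0},{"finger_gap": 0}]' > mv.in && python3 steer.py mv.in|sed -n '2p;4p'
echo '[{"dz": 2,"finger_gap": 0},{"dz": 2,"finger_gap": 0},{"finger_gap": 0}]' > mv.in && python3 steer.py mv.in|sed -n '2p;4p'
echo '[{"dz": 2,"finger_gap": 0},{"finger_gap": 0}]' > mv.in && python3 steer.py mv.in|sed -n '2p;4p'
echo '[{"dz": 1.5,"finger_gap": 0},{"finger_gap": 0}]' > mv.in && python3 steer.py mv.in|sed -n '2p;4p'
```

```text
eef_pos: [509.8, -195.9, 100.1]
contact_force: [0.4, 0.2, -0.3]
eef_pos: [509.9, -196.1, 96.2]
contact_force: [0.2, -0.5, -0.2]
eef_pos: [509.9, -196.1, 94.1]
contact_force: [0.3, 0.4, -0.1]
eef_pos: [510.0, -196.1, 92.8]
contact_force: [0.2, 0.6, 1.8]
```

```bash
echo '[{"dz": 2,"finger_gap": 0},{"finger_gap": 0}]' > mv.in && python3 steer.py mv.in|sed -n '2p;4p'
echo '[{"dz": 1.5,"finger_gap": 0},{"finger_gap": 0}]' > mv.in && python3 steer.py mv.in|sed -n '2p;4p'
echo '[{"dz": 1,"finger_gap": 0},{"finger_gap": 0}]' > mv.in && python3 steer.py mv.in|sed -n '2p;4p'
echo '[{"dz": 1,"finger_gap": 0},{"finger_gap": 0}]' > mv.in && python3 steer.py mv.in|sed -n '2p;4p'
```

```text
eef_pos: [510.0, -196.1, 90.7]
contact_force: [-0.1, -0.2, 3.8]
eef_pos: [510.0, -196.1, 89.3]
contact_force: [-1.3, 0.3, 4.8]
eef_pos: [510.0, -196.2, 88.3]
contact_force: [-0.6, -0.4, 4.5]
eef_pos: [510.1, -196.2, 88.0]
contact_force: [-3.4, 0.4, 11.2]
```

The force jumped to 11 N with travel stalled at z = 88, so the green button is fully down. I'll hold briefly, retreat upward and check.

```bash
echo '[{"finger_gap": 0},{"finger_gap": 0},{"finger_gap": 0}]' > mv.in && python3 steer.py mv.in|sed -n '2p;4p'
echo '[{"dz": -3,"finger_gap": 0},{"dz": -5,"finger_gap": 0},{"dz": -20,"finger_gap": 0},{"dz": -35,"finger_gap": 0},{"dz": -35,"finger_gap": 0}]' > mv.in && python3 steer.py mv.in|sed -n '2p;4p'
echo '[{"dy": -30,"dz": -20,"finger_gap": 0},{"dy": -30,"finger_gap": 0},{"dy": -20,"finger_gap": 0},{"finger_gap": 0},{"finger_gap": 0}]' > mv.in && python3 steer.py mv.in
python3 - <<'E'
from h import *
im=cam.grab_frame("scene")[:,:,::-1]; cv2.imwrite("pics/scene5.png",im)
E
```

```text
eef_pos: [510.1, -196.2, 87.9]
contact_force: [-2.9, 0.8, 11.8]
eef_pos: [508.7, -195.6, 185.3]
contact_force: [1.4, 0.3, -0.3]
clock: 15.98
eef_pos: [432.1, -217.4, 205.5]
tcp_rot: [3.141, 0.0, 1.837]
contact_force: [0.0, 0.1, -0.3]
opening: -0.003
grasp_force: 0.0
```

View pics/scene5.png

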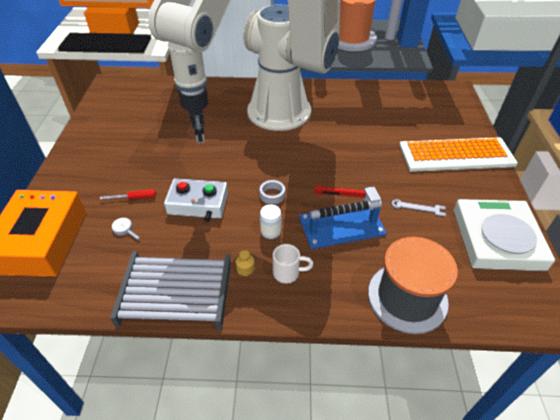

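The lever is at rest around (340,191), both buttons are up near (182,186) and (209,189), nothing loose has moved, and the fingers are clear at (200,138).

```bash
python3 -c "from rig import r, cam;print(r.sign_off())"
```

```text
the job is handed in; nothing more can be done
None
```

I pressed the lever to its stop and held it there over a second at about 15 N, eased it back to rest, pressed the green button fully down, moved the arm clear and handed the job in at about 16 s; no verdict was returned.

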